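# Offer the lamp fuse up to its base

## Robot

A 6-joint arm with a two-finger parallel gripper is mounted at the origin on the work surface. World frame = base frame: x ahead of the robot, y to its left, z up, the work surface at z = 0. Lengths are in mm, angles in rad, forces in N, time in s.
With the tool pointing down it reaches from about 275 to 1000 mm from the base axis. Payload 8.4 kg.
Tool frame: the origin (TCP) lies at the very end of the fingers, on their centre line; the grasp point (between the pads) lies 19 mm behind it (bot.pinch_z is the distance from the TCP to the grasp point, in mm); x points along the fingers, z is the direction in which the jaws open and shut, and the axes are right-handed (so a half turn about x gives the same grasp; the last joint's range is limited). The gripper opens to 85 mm and grips with 20 to 120 N. Pads are 22 mm wide; open, the fingers measure 114 mm over their backs; the gripper's body (76 mm by 85 mm) begins 54 mm behind the grasp point. The pads swing forward as they close: fully open they stand 13 mm farther back than shut.
Start: joints at [1.141, 0.353, 1.633, -0, 1.155, -0.002], TCP at [259.293, 568.678, 231.281] pointing down, gripper open.
Joint ranges: [-2.63, 2.63], [-0.92, 2.1], [0.06, 2.66], [-1.3, 4.44], [0, 2.69], [-3.02, 3.02]. Speed limits (rad/s): [2.22, 2.22, 2.79, 3.14, 3.14, 3.14].

## Interface

Orientations are given as a 3x3 rotation matrix whose columns are the frame's x, y, z axes.
In Python, from station import bot, cams gives the robot as it stands. The module is installed in compiled form; this text tells all that it offers.
- The arm moves only by the shell command python3 -m handwheel 'ROWS' [FORCE]. ROWS is JSON, a list of rows, each a list of 7 numbers: the shift along the tool's x, y, z each as a share of 0.4 m, from -1 to 1, then the turn, a rotation vector about the tool's x, y, z each as a share of 1.5 rad, from -1 to 1, then the opening, from 0 (shut) to 1 (fully open). A call has 1 to 10 rows; each row is the pose to reach, as a shift and turn from the pose commanded when the call began, along the tool's axes at that moment; what a row does not reach only later rows make up. A row lasts 1/12 s, in which the tool goes at most 41.7 mm and 7.16 degrees, less where a joint would pass 70% of its speed; a pose out of reach is approached as far as the arm can. A call with a number of a shift or a turn outside -1 to 1 is refused whole. A call with a gripper value outside its range is refused whole. The fingers move at their own pace and stop on an object; FORCE is the grip in N (left out, the last holds). Time passes only in rows, so rows that repeat a pose let the fingers close. It gives the time, the measured TCP pose, the force and the opening at its end, in the units of the state.
- bot.get_state(): the state, without advancing time (a new reading comes with each control period).
- cams.snapshot(name): name is "side" or "top"; returns the picture (480x640x3 uint8, blue, green, red); there is no depth.
- cams.get_calibration(name): a dict with "camera_matrix" (3x3 intrinsics, pixels), "camera_from_world" (4x4, takes a point from world to camera coordinates). Camera axes: x right, y down, z forward; pixel columns grow to the right and rows downward; lengths in mm; the calibration is good to about 2 mm. A picture is of the moment at which its call begins. get_calibration takes no time and is no camera call.
- bot.hand_in(): hands the job in, once; it reports no verdict.
The state is a dict: "time": time; "q": joint angles; "joint_vel": joint speeds; "joint_efforts": joint torques, N m; "position": TCP position; "tool_rot": TCP orientation; "contact_force": force on the tool from outside, world axes, zero at the start; "wrist_torque": the same for the moment, N m; "grip_width": finger opening in mm.
Only numpy, scipy, OpenCV 4.12 (cv2) and the standard library are available. Lean on these libraries where they do the work, as an engineer would, in place of code of your own. Each camera call takes 0.05 s, during which the arm holds its last target. There are 200 camera calls.

## Task

Lift the orange shroud off the lamp fuse base and hang it astride the brass rail. Then fetch the ivory fuse carrier from the wooden rack, bring it over and hold it upright, squarely in line with the base, its blades about a centimetre above the contact jaws and never touching the base, ready to be pushed home on the keeper's word: finish while still holding it there. Leave the brown carrier, glass chimney, blue can, mug, hex wrench and screw tin undisturbed.

Things in the scene. Friction and masses are not known exactly. Their poses are not given: they have to be found in the camera images.
- fuse_base: fuse base, fixed, left or right of the rail: dark steel plate 170 x 90 x 6 mm; on it an ivory porcelain trough 120 mm long (x), 44 mm wide (y), with two brass contact jaws, open upwards, at x = -40 and +40 mm. The jaw tips are its highest points, 48 mm above the ledge. A 14 mm conduit leaves at +x, to 101 mm from the centre. Origin: centre of the plate's underside, on the ledge; z up.
- shroud: orange rigid shroud, loose, 100-145 g, 120 mm long (x): two 50 mm legs, 54 mm apart inside, 3 mm thick, and a gable roof with inner ridge at 64 mm (seats itself on a round bar). Grip rib on the ridge: 56 mm (x) by 10 mm thick (y), 67 to 93 mm high. Starts over the fuse base along its x, legs on the 6 mm steel plate; lifts straight off. Origin: centre between leg bottoms, heights from there; z up.
- rail: brass rail, fixed, between fuse base and rack: round horizontal bar along x, 20 mm thick, its centre 130 mm above the ledge, 300 mm long between end posts (balls on top, 28 mm wide, up to 144 mm). Origin: on the ledge under the bar's middle. The shroud hung fully home lies along the bar, a leg on each side, leg bottoms 77 mm above the ledge.
- rack: dark wooden spare-fuse rack, fixed, on the other side of the rail from the fuse base: block 130 (x) x 165 (y) x 22 mm. Two ways, at y = +40 and -40 mm, each with two blade slots; the ivory carrier is in one, the brown one in the other. Origin: centre of its underside.
- fuse_carrier: ivory porcelain carrier, loose, 140-230 g. Heights from blade tips: blades 0-16 mm (at x = -40 and +40 mm, 3 mm thick in x, 20 mm wide), body 16-36 mm (100 mm in x, 36 mm in y), grip rib 36-62 mm (60 mm in x, 14 mm thick in y). In the rack the tips are 6 mm above the ledge; lifts straight out. Origin: midway between the tips; x lengthwise, z up. Fits the base either way round.
- spare_carrier: dark brown carrier of the same shape and size in the other way of the rack; to be left there. Origin and axes as the ivory one.
- chimney: frosted glass lamp chimney standing loose at the back, 175 mm tall, 68 mm at its bulge. Origin: centre of its foot.
- cleaner: blue spray can, loose, 58 mm in diameter, 150 mm tall, standing at the back. Origin: centre of its foot.
- mug: blue mug, loose, 80 mm in diameter, 92 mm tall, at the back. Origin: centre of its foot.
- hex_wrench: small steel hex wrench with red grip, lying loose at one side, 140 mm long (x), 18 mm thick. Origin: under its middle.
- screw_tin: open aluminium tin of screws, 100 x 75 x 28 mm, at the other side. Origin: centre of its underside.
There are look-alikes about, which are no part of the job. Leave any turquoise look-alike of the fuse_carrier alone.

How it is judged:
By the outcome, as a careful person would: the job done as asked, in the order asked, and still so for the second after the job is handed in, while the arm keeps its last pose, push and grip.
It also fails if it takes over 67 s, if anything falls off the work surface, if the arm or the gripper's body presses on something with over 40 N, if the wrist force passes 120 N, or if a joint passes its speed limit or range.

## Working session

There is one attempt and no reset: what is moved stays moved. The work goes in short steps, Python scripts to look and compute and a shell command to move; the robot and the scene stay as the last step left them, time stands still between calls to the robot, and variables do not carry over. Pictures are saved under pics/ and viewed, about 8 in all and at most 12, crops included, and the job is handed in when it is done.

```bash
mkdir -p pics
python3 - <<'E'
from station import bot,cams
import cv2,numpy as np
np.set_printoptions(precision=3,suppress=True)
for n in("top","side"):
    cv2.imwrite(f"pics/{n}0.png",cams.snapshot(n)); c=cams.get_calibration(n); print(n,c)
s=bot.get_state();print(s)
E
```

```text
top {'camera_matrix': array([[550.771,   0.   , 316.112],
       [  0.   , 550.771, 230.867],
       [  0.   ,   0.   ,   1.   ]]), 'camera_from_world': array([[   0.005,   -1.   ,   -0.001,   -4.86 ],
       [  -0.995,   -0.005,   -0.098,  587.663],
       [   0.098,    0.001,   -0.995, 1381.866],
       [   0.   ,    0.   ,    0.   ,    1.   ]])}
side {'camera_matrix': array([[519.444,   0.   , 324.863],
       [  0.   , 519.444, 240.372],
       [  0.   ,   0.   ,   1.   ]]), 'camera_from_world': array([[   0.872,   -0.49 ,    0.006, -509.063],
       [  -0.295,   -0.534,   -0.792,  196.218],
       [   0.391,    0.689,   -0.61 , 1226.792],
       [   0.   ,    0.   ,    0.   ,    1.   ]])}
{'time': 0.1, 'q': array([ 1.141,  0.354,  1.634,  0.   ,  1.155, -0.002]), 'joint_vel': array([ 0.001,  0.001, -0.003, -0.   , -0.   ,  0.001]), 'joint_efforts': array([ -0.   , -60.636, -34.282,  -0.   ,   0.004,   0.   ]), 'position': array([259.126, 568.283, 230.633]), 'tool_rot': array([[-0.001, -0.91 ,  0.415],
       [-0.001,  0.415,  0.91 ],
       [-1.   ,  0.   , -0.001]]), 'contact_force': array([-0.921, -0.3  ,  0.212]), 'wrist_torque': array([ 0.015, -0.049, -0.018]), 'grip_width': 85.48391938041132}
```

View pics/top0.png

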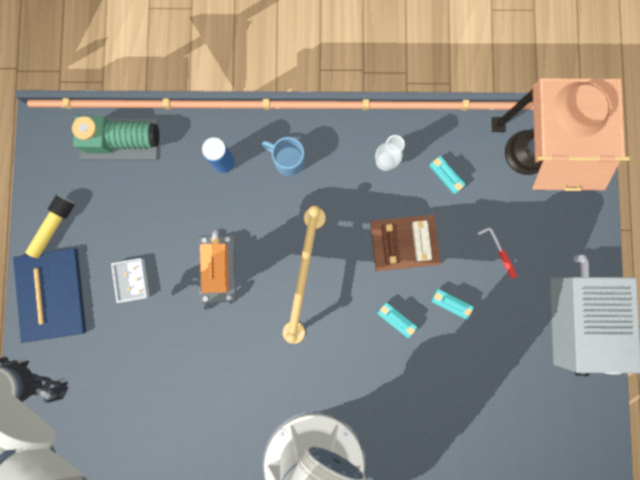

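View pics/side0.png

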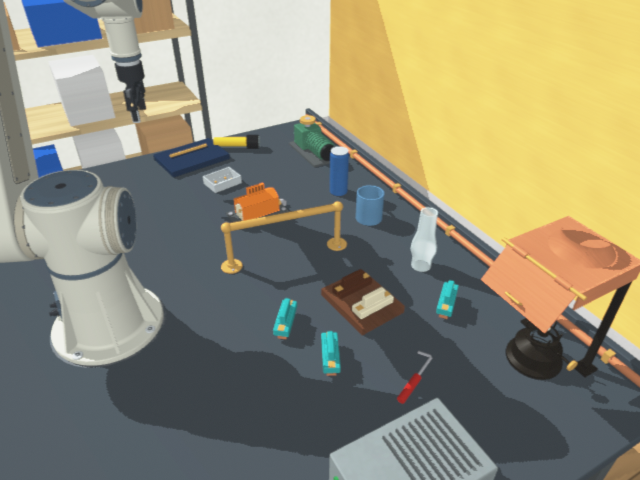

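The top view shows the shroud at about (213,268), the rail balls at (315,215) and (293,333), the rack at (405,243) with brown at (391,243) and ivory at (421,241). The screw tin is at (130,280). I'll zoom in on both views and run colour masks.

```bash
cat > h.py <<'E'
import numpy as np,cv2
from station import bot,cams
np.set_printoptions(precision=2,suppress=True)
def ray(n,px):
    c=cams.get_calibration(n);K=c["camera_matrix"];T=c["camera_from_world"];R=T[:3,:3]
    return -R.T@T[:3,3], R.T@np.linalg.inv(K)@np.array([px[0],px[1],1.])
def plane(n,px,z):
    o,d=ray(n,px);return o+d*(z-o[2])/d[2]
def proj(n,P):
    c=cams.get_calibration(n);T=c["camera_from_world"];p=c["camera_matrix"]@(T[:3,:3]@np.array(P)+T[:3,3]);return p[:2]/p[2]
def tri(pt,ps):
    (o1,d1),(o2,d2)=ray("top",pt),ray("side",ps);d1/=np.linalg.norm(d1);d2/=np.linalg.norm(d2)
    A=np.stack([d1,-d2],1);t=np.linalg.lstsq(A,o2-o1,rcond=None)[0];a,b=o1+t[0]*d1,o2+t[1]*d2
    return (a+b)/2,np.linalg.norm(a-b)
def hsv(n,lo,hi,box,im):
    m=cv2.inRange(cv2.cvtColor(im,cv2.COLOR_BGR2HSV),np.array(lo),np.array(hi));k=np.zeros_like(m);x0,y0,x1,y1=box;k[y0:y1,x0:x1]=m[y0:y1,x0:x1]
    cs=cv2.findContours(k,cv2.RETR_EXTERNAL,cv2.CHAIN_APPROX_NONE)[0]
    return sorted(cs,key=cv2.contourArea,reverse=True)
E
python3 - <<'E'
from h import *
t=cv2.imread("pics/top0.png");s=cv2.imread("pics/side0.png")
cv2.imwrite("pics/tz.png",cv2.resize(t[190:350,185:450],None,fx=3,fy=3,interpolation=cv2.INTER_CUBIC))
cv2.imwrite("pics/sz.png",cv2.resize(s[170:340,205:415],None,fx=3.5,fy=3.5,interpolation=cv2.INTER_CUBIC))
for nm,n,im,lo,hi,box in [("shroud","top",t,(5,170,120),(16,255,255),(190,225,245,310)),("shroud","side",s,(5,170,120),(16,255,255),(225,175,300,230)),
  ("ivory","top",t,(15,20,150),(40,140,255),(405,215,440,268)),("ivory","side",s,(15,20,150),(40,140,255),(345,280,400,325)),
  ("rack","top",t,(0,60,20),(16,220,120),(365,210,445,275))]:
    for c in hsv(n,lo,hi,box,im)[:2]: print(nm,n,cv2.contourArea(c),cv2.minAreaRect(c),cv2.boxPoints(cv2.minAreaRect(c)).ravel())
E
```

```text
shroud top 0.0 ((226.0, 283.5), (1.0, 0.0), -90.0) [226. 284. 226. 284. 226. 283. 226. 283.]
shroud top 0.0 ((225.5, 275.5), (1.4142135381698608, 0.0), 135.0) [226. 275. 226. 275. 225. 276. 225. 276.]
shroud side 984.5 ((256.10003662109375, 200.8000030517578), (31.306547164916992, 43.323204040527344), 71.56504821777344) [230.6 192.8 271.7 179.1 281.6 208.8 240.5 222.5]
ivory top 615.5 ((421.59234619140625, 240.2384796142578), (41.05550003051758, 16.496618270874023), 82.87498474121094) [410.86 220.89 427.23 218.85 432.32 259.58 415.95 261.63]
ivory side 658.5 ((371.76641845703125, 302.12457275390625), (19.058822631835938, 42.29412078857422), 61.927513122558594) [348.62 303.67 385.94 283.76 394.91 300.58 357.59 320.48]
rack top 573.0 ((387.3612365722656, 245.32473754882812), (36.865413665771484, 43.02581787109375), 39.09385681152344) [359.49 250.4  386.62 217.   415.23 240.25 388.1  273.64]
rack top 42.5 ((433.376220703125, 235.26239013671875), (22.089824676513672, 6.069726943969727), 84.2894058227539) [429.26 224.57 435.3  223.97 437.5  245.95 431.46 246.55]
```

View pics/tz.png

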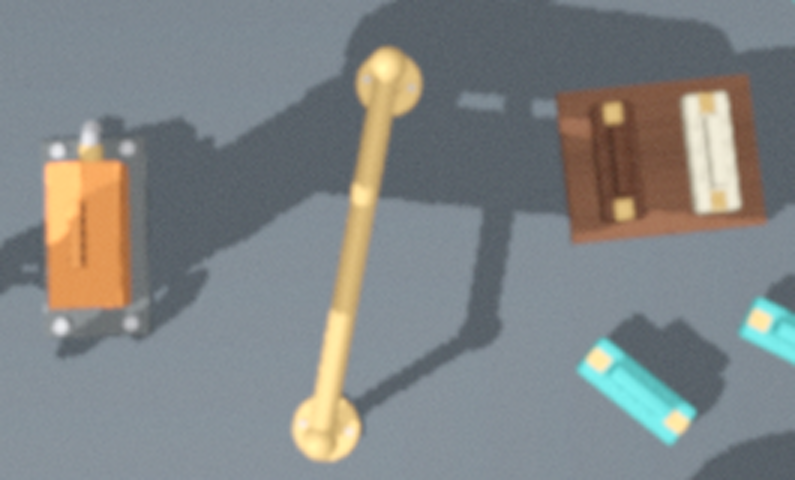

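View pics/sz.png

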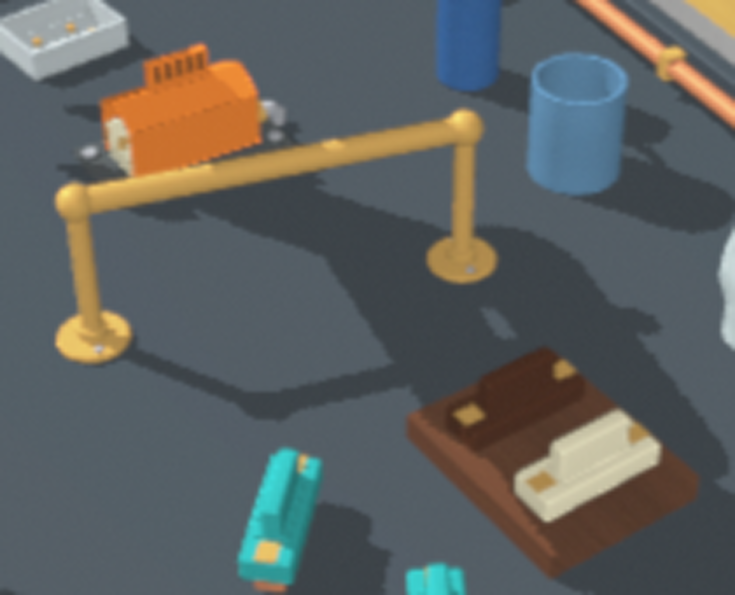

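The zoomed crops show the base bolts at zoom (57,150), (127,148), (60,326) and (132,323), with the conduit at the far end (+x). The balls are at zoom (386,66) and (320,440), and the ivory carrier's gold pads at (708,103) and (718,199). I'll work out the poses from these.

Run:
```python
from h import *
t=cv2.imread("pics/top0.png");s=cv2.imread("pics/side0.png")
Z=lambda p:np.array(p)/3+[184.67,189.67]      # crop pixel -> image (half-pixel shift)
S=lambda p:np.array(p)/3.5+[204.64,169.64]
print("bolts",[plane("top",Z(p),9)[:2] for p in [(57,150),(127,148),(60,326),(132,323)]], np.mean([plane("top",Z(p),9) for p in [(57,150),(127,148),(60,326),(132,323)]],0))
a,ra=tri(Z((386,66)),S((463,128)));b,rb=tri(Z((320,440)),S((74,202)));print("balls",a,ra,b,rb,"mid",(a+b)/2,"yaw",np.degrees(np.arctan2(*(a-b)[1::-1])),np.linalg.norm(a-b))
for nm,n,im,lo,hi,box in [("shroud","top",t,(5,120,100),(22,255,255),(195,238,232,296)),]:
    for c in hsv(n,lo,hi,box,im)[:2]:
        r=cv2.minAreaRect(c);bp=cv2.boxPoints(r);print(nm,r,[plane(n,p,58)[:2] for p in bp],plane(n,r[0],58))
p,q=[plane("top",Z(p),42) for p in [(708,103),(718,199)]];print("ivory",p,q,(p+q)/2,np.degrees(np.arctan2(*(p-q)[1::-1])))
u,v=tri(Z((708,103)),S((637,432))),tri(Z((718,199)),S((540,483)));print(u,v)
p,q=[plane("top",Z(p),42) for p in [(612,112),(624,208)]];print("brown",p,q,(p+q)/2)
rc=[plane("top",Z(p),22) for p in [(557,93),(748,75),(766,219),(574,242)]];print("rack",np.mean(rc,0),np.array(rc)[:,:2])
# rib of shroud, side view ends of rib top
print("rib side pred",[proj("side",plane("side",S(p),99)) for p in [(146,65),(205,47)]],[plane("side",S(p),99) for p in [(146,65),(205,47)]])
```

```text
bolts [array([565.14, 289.8 ]), array([567.19, 229.31]), array([414.1 , 283.41]), array([416.98, 221.85])] [490.85 256.09   9.  ]
balls [623.64   5.21 127.93] 0.7647550901669142 [328.57  55.24 129.68] 3.4241905687901304 mid [476.1   30.23 128.8 ] yaw -9.624718653239956 299.28047918519474
shroud ((214.0, 267.5), (48.99999237060547, 25.999996185302734), 90.0) [array([552.77, 286.18]), array([553.12, 221.1 ]), array([431.23, 218.52]), array([430.89, 283.04])] [491.74 252.2   58.  ]
ivory [ 605.31 -267.22   42.  ] [ 524.04 -274.56   42.  ] [ 564.67 -270.89   42.  ] 5.1640105498665125
(array([ 605.02, -267.06,   41.95]), np.float64(0.6711221611913181)) (array([ 522.85, -274.41,   39.06]), np.float64(3.022524718174723))
brown [ 597.22 -185.89   42.  ] [ 516.04 -195.37   42.  ] [ 556.63 -190.63   42.  ]
rack [ 560.88 -230.4    22.  ] [[ 615.5  -141.38]
 [ 631.96 -305.74]
 [ 508.26 -319.16]
 [ 487.81 -155.31]]
rib side pred [array([246.35, 188.21]), array([263.21, 183.07])] [array([461.14, 251.73,  99.  ]), array([516.05, 254.4 ,  99.  ])]
```

```bash
cat >> h.py <<'E'
from scipy.spatial.transform import Rotation as Ro
def go(x,y,z,yaw):
    s=bot.get_state();R=s["tool_rot"];a=np.radians(yaw)
    zt=np.array([np.cos(a),np.sin(a),0]);xt=np.array([0,0,-1.]);T=np.stack([xt,np.cross(zt,xt),zt],1)
    print("row",np.round(np.r_[R.T@(np.array([x,y,z])-s["position"])/400,Ro.from_matrix(R.T@T).as_rotvec()/1.5],4).tolist())
def st():
    s=bot.get_state();R=s["tool_rot"];print("t",round(s["time"],2),"pos",s["position"],"yaw",np.degrees(np.arctan2(R[1,2],R[0,2])).round(2),"tilt",R[2,[1,2]],"F",s["contact_force"],"w",round(s["grip_width"],2),"q",s["q"])
E
python3 -c "
from h import *
st();go(491,254.5,190,92.6)"
```

```text
t 0.1 pos [259.13 568.28 230.63] yaw 65.49 tilt [ 0. -0.] F [-0.92 -0.3   0.21] w 85.48 q [ 1.14  0.35  1.63  0.    1.16 -0.  ]
row [0.1022, -0.8529, -0.4731, -0.3155, -0.0008, -0.0002]
```

```bash
python3 -m handwheel '[[0.1,-0.853,-0.473,-0.3155,-0.0008,0,0.6],[0.1,-0.853,-0.473,-0.3155,-0.0008,0,0.6],[0.1,-0.853,-0.473,-0.3155,-0.0008,0,0.6],[0.1,-0.853,-0.473,-0.3155,-0.0008,0,0.6],[0.1,-0.853,-0.473,-0.3155,-0.0008,0,0.6],[0.1,-0.853,-0.473,-0.3155,-0.0008,0,0.6],[0.1,-0.853,-0.473,-0.3155,-0.0008,0,0.6],[0.1,-0.853,-0.473,-0.3155,-0.0008,0,0.6],[0.1,-0.853,-0.473,-0.3155,-0.0008,0,0.6],[0.1,-0.853,-0.473,-0.3155,-0.0008,0,0.6]]' 40; python3 -m handwheel '[[0,0,0,0,0,0,0.6],[0,0,0,0,0,0,0.6],[0,0,0,0,0,0,0.6]]'
python3 - <<'E'
from h import *
st();go(491,254.5,130,92.6)
im=cams.snapshot("side");cv2.imwrite("pics/s1.png",cv2.resize(im[80:240,180:360],None,fx=3.5,fy=3.5,interpolation=cv2.INTER_CUBIC))
E
```

```text
time: 0.93
position: [492.9, 251.4, 190.6]
tool_rot: [[0.0, -0.999, -0.044], [-0.0, -0.044, 0.999], [-1.0, -0.0, -0.0]]
contact_force: [0.1, 0.2, -1.3]
grip_width: 51.1
time: 1.18
position: [490.9, 255.3, 191.1]
tool_rot: [[-0.0, -0.999, -0.045], [0.001, -0.045, 0.999], [-1.0, 0.0, 0.001]]
contact_force: [-0.5, 0.2, -0.1]
grip_width: 51.5
t 1.18 pos [490.85 255.26 191.13] yaw 92.58 tilt [0. 0.] F [-0.45  0.25 -0.15] w 51.45 q [ 0.48  0.29  1.83  0.    1.03 -1.14]
row [0.1528, -0.0003, -0.0021, -0.0003, 0.0009, -0.0002]
```

View pics/s1.png

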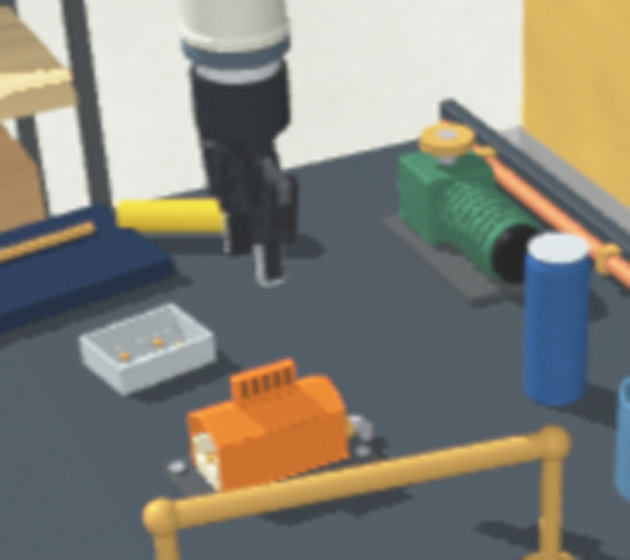

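The gripper is centred above the rib with both fingers clear, so I'll descend and close.

```bash
python3 -m handwheel '[[0.08,0,-0.001,0,0,0,0.6],[0.16,0,-0.002,0,0,0,0.6],[0.22,0,-0.002,0,0,0,0.6],[0.26,0,-0.002,0,0,0,0.6],[0.285,0,-0.002,0,0,0,0.6],[0.285,0,-0.002,0,0,0,0.6],[0.285,0,-0.002,0,0,0,0.6]]' && python3 -m handwheel '[[0,0,0,0,0,0,0],[0,0,0,0,0,0,0],[0,0,0,0,0,0,0],[0,0,0,0,0,0,0],[0,0,0,0,0,0,0],[0,0,0,0,0,0,0],[0,0,0,0,0,0,0],[0,0,0,0,0,0,0]]' 40; python3 -c "
from h import *
st()"
```

```text
time: 1.82
position: [491.0, 255.1, 77.5]
tool_rot: [[-0.0, -0.999, -0.047], [0.001, -0.047, 0.999], [-1.0, -0.0, 0.001]]
contact_force: [0.3, -0.5, 0.2]
grip_width: 51.2
time: 2.48
position: [492.0, 254.7, 78.4]
tool_rot: [[0.002, -0.999, -0.045], [0.002, -0.045, 0.999], [-1.0, -0.002, 0.002]]
contact_force: [-1.2, 0.4, 6.9]
grip_width: 8.9
t 2.48 pos [492.02 254.73  78.4 ] yaw 92.59 tilt [-0.  0.] F [-1.25  0.42  6.86] w 8.89 q [ 0.47  0.44  1.91  0.    0.79 -1.14]
```

```bash
python3 -m handwheel '[[-0.03,0,0,0,0,0,0],[-0.06,0,0,0,0,0,0],[-0.12,0,0,0,0,0,0],[-0.2,0,0,0,0,0,0],[-0.28,0,0,0,0,0,0],[-0.36,0,0,0,0,0,0],[-0.43,0,0,0,0,0,0],[-0.43,0,0,0,0,0,0],[-0.43,0,0,0,0,0,0],[-0.43,0,0,0,0,0,0]]'
python3 - <<'E'
from h import *
st();go(476.1,30.2,250,80.4)
t=cams.snapshot("top");s=cams.snapshot("side");cv2.imwrite("pics/t2.png",t);cv2.imwrite("pics/s2.png",s)
a=cv2.resize(t[190:350,185:335],None,fx=2.6,fy=2.6,interpolation=cv2.INTER_CUBIC)
b=cv2.resize(s[80:240,200:350],None,fx=2.6,fy=2.6,interpolation=cv2.INTER_CUBIC)
cv2.imwrite("pics/c2.png",np.hstack([a,b]))
E
```

```text
time: 3.32
position: [490.8, 253.8, 249.4]
tool_rot: [[0.0, -0.999, -0.045], [0.001, -0.045, 0.999], [-1.0, -0.0, 0.001]]
contact_force: [-1.3, 0.1, -1.9]
grip_width: 8.9
t 3.32 pos [490.81 253.81 249.38] yaw 92.6 tilt [-0.  0.] F [-1.27  0.08 -1.86] w 8.9 q [ 0.47  0.22  1.77  0.    1.15 -1.14]
row [-0.0022, 0.0621, -0.5568, 0.142, 0.0008, 0.0001]
```

View pics/c2.png

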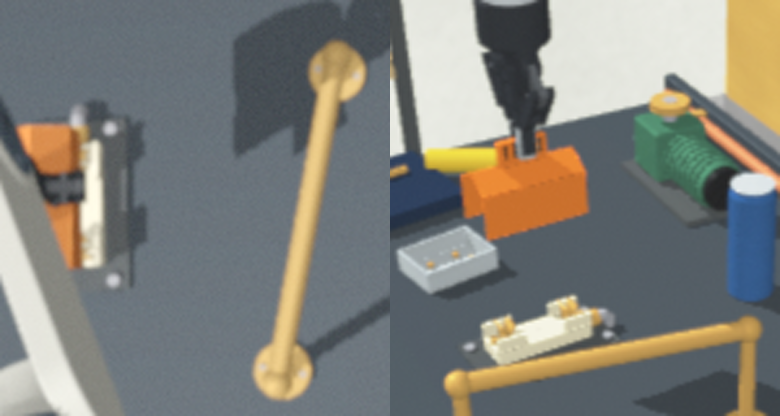

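The shroud came off level and is held by its rib, and the base is uncovered with its jaws visible. Next is the rail.

```bash
python3 -m handwheel '[[0,0.062,-0.08,0.142,0,0,0],[0,0.062,-0.16,0.142,0,0,0],[0,0.062,-0.24,0.142,0,0,0],[0,0.062,-0.32,0.142,0,0,0],[0,0.062,-0.4,0.142,0,0,0],[0,0.062,-0.48,0.142,0,0,0],[0,0.062,-0.53,0.142,0,0,0],[0,0.062,-0.557,0.142,0,0,0],[0,0.062,-0.557,0.142,0,0,0],[0,0.062,-0.557,0.142,0,0,0]]'; python3 -m handwheel '[[0,0,0,0,0,0,0],[0,0,0,0,0,0,0]]'
python3 - <<'E'
from h import *
st();go(476.1,30.2,160,80.4)
t=cams.snapshot("top");s=cams.snapshot("side");cv2.imwrite("pics/t3.png",t);cv2.imwrite("pics/s3.png",s)
a=cv2.resize(t[190:350,265:365],None,fx=3.5,fy=3.5,interpolation=cv2.INTER_CUBIC)
b=cv2.resize(s[110:270,220:345],None,fx=3.5,fy=3.5,interpolation=cv2.INTER_CUBIC)
cv2.imwrite("pics/c3.png",np.hstack([a,b]))
E
```

```text
time: 4.25
position: [476.3, 30.5, 248.4]
tool_rot: [[-0.001, -0.986, 0.168], [0.002, 0.168, 0.986], [-1.0, 0.001, 0.001]]
contact_force: [-0.5, 0.5, -1.0]
grip_width: 9.5
time: 4.42
position: [476.6, 31.4, 248.8]
tool_rot: [[-0.0, -0.986, 0.166], [0.001, 0.166, 0.986], [-1.0, 0.0, 0.001]]
contact_force: [0.0, -0.6, -1.7]
grip_width: 9.3
t 4.42 pos [476.56  31.45 248.78] yaw 80.47 tilt [0. 0.] F [ 0.02 -0.61 -1.72] w 9.29 q [ 0.06  0.1   1.92  0.    1.12 -1.34]
row [0.2219, 0.0005, -0.0036, 0.0008, 0.0009, -0.0003]
```

View pics/c3.png

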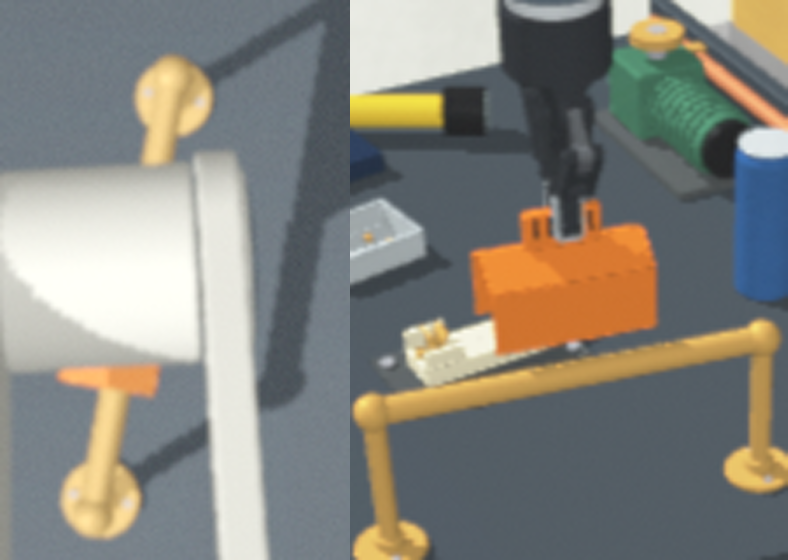

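Both views show the shroud above the bar and parallel to it. I'll lower it onto the bar.

```bash
python3 -m handwheel '[[0.06,0,-0.003,0,0,0,0],[0.12,0,-0.003,0,0,0,0],[0.16,0,-0.003,0,0,0,0],[0.19,0,-0.003,0,0,0,0],[0.21,0,-0.003,0,0,0,0],[0.225,0,-0.003,0,0,0,0],[0.235,0,-0.003,0,0,0,0],[0.243,0,-0.003,0,0,0,0],[0.243,0,-0.003,0,0,0,0],[0.243,0,-0.003,0,0,0,0]]'
python3 -c "
from h import *
st();go(476.1,30.2,149.5,80.4)"
```

```text
time: 5.35
position: [476.7, 29.4, 152.2]
tool_rot: [[0.001, -0.986, 0.167], [0.001, 0.167, 0.986], [-1.0, -0.001, 0.001]]
contact_force: [0.2, -0.0, -1.8]
grip_width: 9.1
t 5.35 pos [476.74  29.41 152.19] yaw 80.41 tilt [-0.  0.] F [ 0.21 -0.05 -1.75] w 9.06 q [ 0.06  0.22  2.02  0.    0.9  -1.35]
row [0.0067, 0.0019, 0.0017, 0.0001, 0.0009, 0.0004]
```

No contact yet. I'll go down in 1 mm steps.

```bash
for i in 1; do python3 -m handwheel '[[0.003,0,0,0,0,0,0],[0.005,0,0,0,0,0,0],[0.005,0,0,0,0,0,0]]'; python3 -m handwheel '[[0.0025,0,0,0,0,0,0],[0.0025,0,0,0,0,0,0]]'; python3 -m handwheel '[[0.0025,0,0,0,0,0,0],[0.0025,0,0,0,0,0,0]]';done | grep -E "pos|force"
```

```text
position: [476.9, 29.3, 150.6]
contact_force: [-1.7, 0.1, 4.7]
position: [477.0, 29.4, 150.5]
contact_force: [-5.8, 0.5, 17.0]
position: [477.0, 29.4, 150.5]
contact_force: [-11.1, 1.2, 29.6]
```

Solid contact at TCP z 150.5, as expected for fully home. I'll ease off, then open and rise.

```bash
python3 -m handwheel '[[-0.0045,0,0,0,0,0,0],[-0.0045,0,0,0,0,0,0],[-0.0045,0,0,0,0,0,0.1],[-0.0045,0,0,0,0,0,0.2],[-0.0045,0,0,0,0,0,0.4],[-0.0045,0,0,0,0,0,0.5],[-0.0045,0,0,0,0,0,0.5],[-0.0045,0,0,0,0,0,0.5],[-0.0045,0,0,0,0,0,0.5],[-0.0045,0,0,0,0,0,0.5]]'; python3 -m handwheel '[[-0.03,0,0,0,0,0,0.5],[-0.08,0,0,0,0,0,0.5],[-0.15,0,0,0,0,0,0.5],[-0.24,0,0,0,0,0,0.5],[-0.24,0,0,0,0,0,0.5],[-0.24,0,0,0,0,0,0.5]]'
python3 -c "
from h import *
st();go(565,-270.5,200,96)"
```

```text
time: 6.77
position: [476.4, 29.3, 149.5]
tool_rot: [[0.0, -0.986, 0.167], [0.001, 0.167, 0.986], [-1.0, 0.0, 0.001]]
contact_force: [-0.2, -1.4, -0.6]
grip_width: 42.8
time: 7.27
position: [477.7, 29.3, 247.5]
tool_rot: [[0.005, -0.986, 0.167], [0.001, 0.167, 0.986], [-1.0, -0.004, 0.002]]
contact_force: [0.2, -0.3, -0.9]
grip_width: 42.9
t 7.27 pos [477.74  29.32 247.51] yaw 80.4 tilt [-0.  0.] F [ 0.18 -0.29 -0.92] w 42.92 q [ 0.06  0.1   1.92  0.    1.11 -1.35]
row [0.1187, -0.3396, -0.7029, -0.1815, 0.0011, 0.003]
```

```bash
python3 -m handwheel '[[0,-0.34,-0.703,-0.1815,0,0.002,0.5],[0,-0.34,-0.703,-0.1815,0,0.002,0.5],[0,-0.34,-0.703,-0.1815,0,0.002,0.5],[0,-0.34,-0.703,-0.1815,0,0.002,0.5],[0.05,-0.34,-0.703,-0.1815,0,0.002,0.5],[0.05,-0.34,-0.703,-0.1815,0,0.002,0.5],[0.12,-0.34,-0.703,-0.1815,0,0.002,0.5],[0.12,-0.34,-0.703,-0.1815,0,0.002,0.5],[0.12,-0.34,-0.703,-0.1815,0,0.002,0.5],[0.12,-0.34,-0.703,-0.1815,0,0.002,0.5]]' ; python3 -m handwheel '[[0,0,0,0,0,0,0.5],[0,0,0,0,0,0,0.5],[0,0,0,0,0,0,0.5]]' 60
python3 - <<'E'
from h import *
st();go(565,-270.5,40,96)
t=cams.snapshot("top");s=cams.snapshot("side");cv2.imwrite("pics/t4.png",t);cv2.imwrite("pics/s4.png",s)
a=cv2.resize(t[190:350,185:335],None,fx=2.5,fy=2.5,interpolation=cv2.INTER_CUBIC)
b=cv2.resize(s[165:325,225:395],None,fx=2.5,fy=2.5,interpolation=cv2.INTER_CUBIC)
cv2.imwrite("pics/c4.png",np.hstack([a,b]))
E
```

```text
time: 8.1
position: [562.2, -271.6, 193.9]
tool_rot: [[-0.007, -0.995, -0.102], [0.003, -0.102, 0.995], [-1.0, 0.007, 0.004]]
contact_force: [-0.3, -0.4, 0.3]
grip_width: 43.2
time: 8.35
position: [563.7, -269.6, 197.9]
tool_rot: [[-0.002, -0.994, -0.106], [0.001, -0.106, 0.994], [-1.0, 0.002, 0.001]]
contact_force: [0.4, 0.1, -0.1]
grip_width: 42.9
t 8.35 pos [ 563.73 -269.57  197.86] yaw 96.07 tilt [0. 0.] F [ 0.39  0.12 -0.06] w 42.85 q [-0.45  0.39  1.66  0.    1.09 -2.13]
row [0.3946, -0.0037, -0.0032, 0.0008, 0.0009, -0.0013]
```

View pics/c4.png

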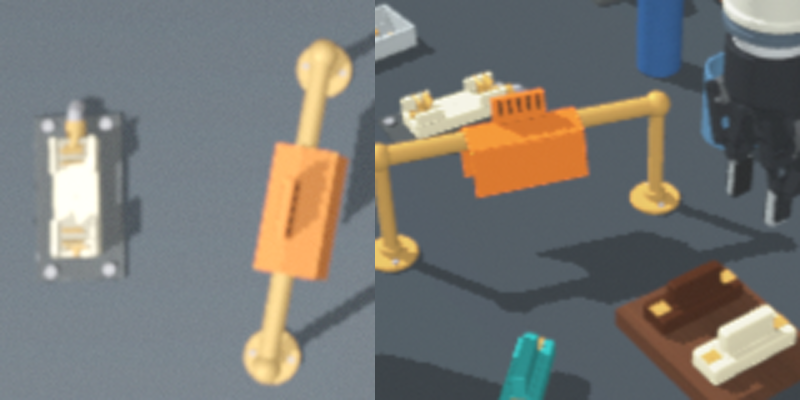

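The shroud hangs level astride the bar with a leg on each side. The base is now clear at zoom (75,195), with its jaws at about (73,152) and (74,238). I'll descend on the ivory carrier and measure the base from the stored pictures.

```bash
python3 -m handwheel '[[0.08,-0.003,-0.002,0,0,0,0.5],[0.16,-0.003,-0.002,0,0,0,0.5],[0.24,-0.003,-0.002,0,0,0,0.5],[0.3,-0.003,-0.002,0,0,0,0.5],[0.34,-0.003,-0.002,0,0,0,0.5],[0.36,-0.003,-0.002,0,0,0,0.5],[0.375,-0.003,-0.002,0,0,0,0.5],[0.375,-0.003,-0.002,0,0,0,0.5],[0.375,-0.003,-0.002,0,0,0,0.5]]'|grep -E 'pos|for'
python3 - <<'E'
from h import *
st()
t=cv2.imread("pics/t4.png");s=cv2.imread("pics/s4.png")
for nm,n,im,lo,hi,box in [("trough","top",t,(15,15,160),(40,110,255),(195,235,235,300)),("gold","top",t,(12,111,120),(30,255,255),(195,235,235,300)),("trough","side",s,(15,10,140),(40,255,255),(225,180,288,222)),("gold","side",s,(12,120,120),(24,255,255),(225,180,288,222))]:
    for c in hsv(n,lo,hi,box,im)[:4]:
        if cv2.contourArea(c)>4: r=cv2.minAreaRect(c);print(nm,n,cv2.contourArea(c),np.round(r[0],1),np.round(r[1],1),round(r[2],1),plane(n,r[0],40 if nm=="trough" else 45))
a=cv2.resize(t[232:304,192:238],None,fx=8,fy=8,interpolation=cv2.INTER_CUBIC)
b=cv2.resize(s[180:225,230:290],None,fx=7,fy=7,interpolation=cv2.INTER_CUBIC)
o=np.zeros((576,788,3),np.uint8);o[:576,:368]=a;o[:315,368:788]=b;cv2.imwrite("pics/base.png",o)
E
```

```text
position: [565.1, -271.3, 48.2]
contact_force: [0.0, -0.1, -0.1]
t 9.2 pos [ 565.13 -271.26   48.25] yaw 96.01 tilt [0. 0.] F [ 0.04 -0.1  -0.13] w 42.72 q [-0.45  0.57  1.75 -0.    0.82 -2.13]
trough top 914.5 [214.2 265.4] [55.  19.9] 88.4 [497.49 255.08  40.  ]
trough side 763.5 [261. 207.] [52. 28.] 0.0 [490.76 223.31  40.  ]
gold side 396.5 [264. 210.] [46. 22.] -0.0 [489.39 197.56  45.  ]
gold side 15.5 [244.5 206. ] [3.5 6.4] 45.0 [447.33 244.81  45.  ]
gold side 15.0 [268.6 198.6] [3.9 5.8] 56.3 [526.56 247.02  45.  ]
```

View pics/base.png

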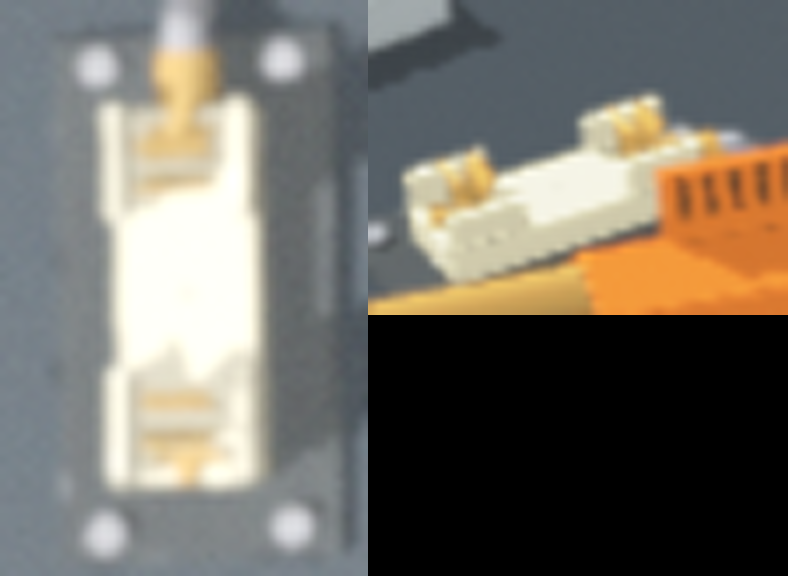

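The enlarged base picture shows bolts at zoom (97,66), (282,62), (105,534) and (292,526), and jaw gaps at about (176,163) and (179,419). I'll close on the ivory rib and compute the base pose from these.

```bash
python3 -m handwheel '[[0,0,0,0,0,0,0],[0,0,0,0,0,0,0],[0,0,0,0,0,0,0],[0,0,0,0,0,0,0],[0,0,0,0,0,0,0],[0,0,0,0,0,0,0],[0,0,0,0,0,0,0]]' 60 |grep -E 'pos|for|wid'
python3 - <<'E'
from h import *
st()
Z=lambda p:(np.array(p)+.5)/8-.5+[192,232]
yaw=lambda a,b:np.degrees(np.arctan2(*(a-b)[1::-1]))
P=[plane("top",Z(p),9) for p in [(97,66),(282,62),(105,534),(292,526)]];print("bolts",np.mean(P,0),yaw(P[0],P[2]),yaw(P[1],P[3]),np.linalg.norm(P[0]-P[2]),np.linalg.norm(P[0]-P[1]))
for z in(36,48):
  J=[plane("top",Z(p),z) for p in [(176,163),(179,419)]];print("jaws",z,J,np.mean(J,0),yaw(*J),np.linalg.norm(J[0]-J[1]))
  Q=[plane("top",Z(p),z) for p in [(100,100),(255,97),(107,488),(265,488)]];print("trough",z,np.mean(Q,0),yaw(Q[0],Q[2]),yaw(Q[1],Q[3]),np.linalg.norm(Q[0]-Q[2]),np.linalg.norm(Q[0]-Q[1]))
# plate edges
P=[plane("top",Z(p),6) for p in [(58,30),(330,30),(68,548),(350,548)]];print("plate~",np.mean(P,0))
S=lambda p:((np.array(p)-[368,0])+.5)/7-.5+[230,180]
print("tri jaw+",tri(Z((176,163)),S((640,125))),"jaw-",tri(Z((179,419)),S((469,178))))
E
```

```text
position: [565.3, -271.5, 48.6]
contact_force: [-0.2, -0.5, 6.3]
grip_width: 12.9
t 9.78 pos [ 565.31 -271.46   48.61] yaw 96.0 tilt [0. 0.] F [-0.21 -0.51  6.35] w 12.92 q [-0.45  0.57  1.75  0.    0.82 -2.13]
bolts [490.59 256.58   9.  ] 2.426008815638704 2.4452387377235913 150.74286978705442 59.974798729211514
jaws 36 [array([531.84, 258.33,  36.  ]), array([450.99, 255.48,  36.  ])] [491.41 256.9   36.  ] 2.0204233108567338 80.90455929659038
trough 36 [490.86 255.55  36.  ] 2.477006846957541 2.710100247442896 122.64034649587877 49.2579769505445
jaws 48 [array([531.14, 256.08,  48.  ]), array([450.98, 253.25,  48.  ])] [491.06 254.67  48.  ] 2.0204233108566676 80.20944958540892
trough 48 [490.51 253.33  48.  ] 2.4770068469575066 2.7101002474429094 121.58665438540802 48.83476596677342
plate~ [493.36 254.77   6.  ]
tri jaw+ (array([531.07, 257.38,  42.03]), np.float64(0.9031527227318253)) jaw- (array([450.29, 254.67,  41.86]), np.float64(1.490289304286972))
```

```bash
python3 -m handwheel '[[-0.02,0,0,0,0,0,0],[-0.05,0,0,0,0,0,0],[-0.1,0,0,0,0,0,0],[-0.17,0,0,0,0,0,0],[-0.25,0,0,0,0,0,0],[-0.33,0,0,0,0,0,0],[-0.41,0,0,0,0,0,0],[-0.49,0,0,0,0,0,0],[-0.54,0,0,0,0,0,0],[-0.54,0,0,0,0,0,0]]' |grep -E 'pos|for|wid'; python3 -m handwheel '[[0,0,0,0,0,0,0],[0,0,0,0,0,0,0]]' |grep -E 'pos|for|wid'
python3 - <<'E'
from h import *
st();go(490.9,255.5,264,92.5)
t=cams.snapshot("top");s=cams.snapshot("side");cv2.imwrite("pics/t5.png",t);cv2.imwrite("pics/s5.png",s)
for c in hsv("side",(15,20,150),(40,140,255),(300,120,480,330),s)[:3]: print(cv2.contourArea(c),cv2.boundingRect(c))
E
```

```text
position: [567.2, -272.5, 269.9]
contact_force: [1.7, -0.1, -0.7]
grip_width: 12.9
position: [564.4, -271.1, 262.7]
contact_force: [0.6, -0.5, -1.8]
grip_width: 12.7
t 10.78 pos [ 564.36 -271.09  262.65] yaw 96.0 tilt [0. 0.] F [ 0.62 -0.45 -1.85] w 12.72 q [-0.45  0.33  1.59 -0.    1.22 -2.13]
row [-0.0004, 0.0451, 1.3285, 0.0407, 0.0013, -0.0024]
5317.5 (405, 120, 75, 110)
661.5 (355, 217, 47, 30)
146.0 (333, 120, 38, 25)
```

The carrier is held. I'll carry it across high, clear of the hung shroud.

```bash
python3 -m handwheel '[[0,0.003,0.08,0.04,0,0,0],[0,0.006,0.17,0.04,0,0,0],[0,0.01,0.26,0.04,0,0,0],[0,0.013,0.35,0.04,0,0,0],[0,0.016,0.44,0.04,0,0,0],[0,0.019,0.53,0.04,0,0,0],[0,0.022,0.62,0.04,0,0,0],[0,0.025,0.71,0.04,0,0,0],[0,0.028,0.8,0.04,0,0,0],[0,0.03,0.89,0.04,0,0,0]]' |grep -E 'pos|for|wid'; python3 -c "
from h import *
st();go(490.9,255.5,200,92.5)"
```

```text
position: [514.6, 82.9, 262.6]
contact_force: [0.8, 0.0, -1.2]
grip_width: 12.7
t 11.72 pos [514.65  82.88 262.6 ] yaw 92.56 tilt [0.01 0.  ] F [ 0.76  0.05 -1.17] w 12.72 q [ 0.16  0.16  1.81  0.    1.17 -1.46]
row [0.1572, 0.0393, 0.4336, 0.0007, 0.0007, -0.0033]
```

```bash
python3 -m handwheel '[[0,0.02,0.08,0,0,0,0],[0,0.036,0.17,0,0,0,0],[0,0.036,0.25,0,0,0,0],[0,0.036,0.33,0,0,0,0],[0,0.036,0.4,0,0,0,0],[0,0.036,0.433,0,0,0,0],[0.08,0.036,0.433,0,0,0,0],[0.15,0.036,0.433,0,0,0,0],[0.15,0.036,0.433,0,0,0,0],[0.15,0.036,0.433,0,0,0,0]]' |grep -E 'pos|for|wid'; python3 -m handwheel '[[0,0,0,0,0,0,0],[0,0,0,0,0,0,0]]' |grep -E 'pos|for|wid'
python3 - <<'E'
from h import *
st();go(490.9,255.5,101,92.5)
t=cams.snapshot("top");s=cams.snapshot("side");cv2.imwrite("pics/t6.png",t);cv2.imwrite("pics/s6.png",s)
a=cv2.resize(t[220:310,185:245],None,fx=6,fy=6,interpolation=cv2.INTER_CUBIC)
b=cv2.resize(s[120:225,225:297],None,fx=6,fy=5,interpolation=cv2.INTER_CUBIC)
o=np.zeros((540,792,3),np.uint8);o[:,:360]=a;o[:525,360:792]=b;cv2.imwrite("pics/c6.png",o)
E
```

```text
position: [492.4, 252.8, 202.5]
contact_force: [1.0, 0.3, -1.4]
grip_width: 12.7
position: [494.7, 253.9, 205.7]
contact_force: [-0.4, 0.2, -1.1]
grip_width: 12.6
t 12.72 pos [494.72 253.89 205.73] yaw 92.53 tilt [0. 0.] F [-0.44  0.24 -1.06] w 12.6 q [ 0.47  0.27  1.81  0.    1.06 -1.15]
row [0.2618, 0.0092, 0.0039, 0.0003, 0.0015, -0.0005]
```

View pics/c6.png

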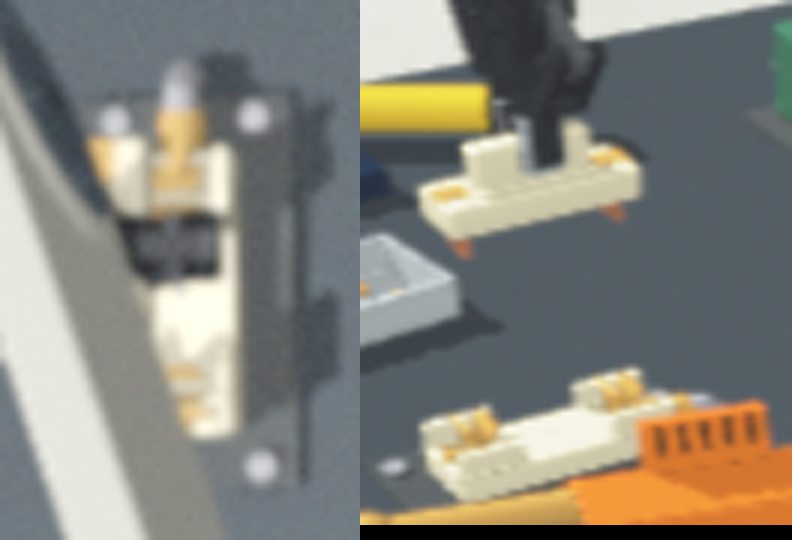

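The carrier is level above the base. Its pads are at zoom (450,193) and (607,156) and its blade tips at (463,252) and (618,213). I'll compute the carrier's offset from the TCP and from the base.

Run:
```python
from h import *
S=lambda p:((np.array(p)-[360,0])+.5)/[6,5]-.5+[225,120]
yaw=lambda a,b:np.degrees(np.arctan2(*(a-b)[1::-1]))
z=205.7-42.6
A=[plane("side",S(p),z+36) for p in [(607,156),(450,193)]];print("pads",A,np.mean(A,0),yaw(*A))
A=[plane("side",S(p),z) for p in [(618,214),(463,254)]];print("tips(near edge)",A,np.mean(A,0),yaw(*A))
print("pred tips",[proj("side",[494.7+d*.999,253.9+d*.044,z]) for d in(40,-40)],S((618,214)),S((463,254)))
# jaws in side view, tips at 48: gold pair centres
A=[plane("side",S(p),44) for p in [(625,386),(470,426)]];print("jaws side",A,np.mean(A,0),yaw(*A))
t=cv2.imread("pics/top0.png")
# side-view pads of carrier in rack at start, same method
S0=lambda p:(np.array(p)+.5)/3.5-.5+[205,170]
A=[plane("side",S0(p),42) for p in [(637,432),(540,483)]];print("rack pads side",A,np.mean(A,0))
```

```text
pads [array([533.5 , 259.39, 199.1 ]), array([451.19, 254.49, 199.1 ])] [492.35 256.94 199.1 ] 3.406618595181023
tips(near edge) [array([534.89, 255.11, 163.1 ]), array([451.55, 248.08, 163.1 ])] [493.22 251.59 163.1 ] 4.819396616794048
pred tips [array([267.43, 162.34]), array([242.26, 169.5 ])] [267.58 162.4 ] [241.75 170.4 ]
jaws side [array([531.82, 257.46,  44.  ]), array([446.15, 254.5 ,  44.  ])] [488.98 255.98  44.  ] 1.9825089511559881
rack pads side [array([ 604.65, -267.01,   42.  ]), array([ 519.71, -276.33,   42.  ])] [ 562.18 -271.67   42.  ]
```

```bash
python3 -m handwheel '[[0,0.0085,0.0045,0,0,0,0],[0.05,0.0085,0.0045,0,0,0,0],[0.1,0.0085,0.0045,0,0,0,0],[0.15,0.0085,0.0045,0,0,0,0],[0.18,0.0085,0.0045,0,0,0,0],[0.2,0.0085,0.0045,0,0,0,0],[0.22,0.0085,0.0045,0,0,0,0],[0.22,0.0085,0.0045,0,0,0,0],[0.22,0.0085,0.0045,0,0,0,0]]' |grep -E 'pos|for|wid'; python3 -c "
from h import *
st();go(491.3,255.7,101,92.5)"
```

```text
position: [490.2, 255.7, 116.4]
contact_force: [-0.9, 0.1, -0.5]
grip_width: 12.7
t 13.57 pos [490.17 255.73 116.44] yaw 92.56 tilt [0. 0.] F [-0.94  0.15 -0.54] w 12.71 q [ 0.48  0.38  1.89  0.    0.88 -1.14]
row [0.0386, -0.0029, -0.0002, 0.0007, 0.001, -0.0017]
```

```bash
python3 -m handwheel '[[0.01,-0.001,0,0,0,0,0],[0.02,-0.001,0,0,0,0,0],[0.03,-0.001,0,0,0,0,0],[0.036,-0.001,0,0,0,0,0],[0.036,-0.001,0,0,0,0,0],[0.036,-0.001,0,0,0,0,0]]' |grep -E 'pos|for|wid'; python3 -m handwheel '[[0,0,0,0,0,0,0],[0,0,0,0,0,0,0],[0,0,0,0,0,0,0],[0,0,0,0,0,0,0]]' |grep -E 'pos|for|wid';python3 - <<'E'
from h import *
st();go(491.3,255.7,101,92.5)
t=cams.snapshot("top");s=cams.snapshot("side");cv2.imwrite("pics/t7.png",t);cv2.imwrite("pics/s7.png",s)
a=cv2.resize(t[225:310,195:245],None,fx=6,fy=6,interpolation=cv2.INTER_CUBIC)
b=cv2.resize(s[155:225,228:290],None,fx=8,fy=8,interpolation=cv2.INTER_CUBIC)
o=np.zeros((560,796,3),np.uint8);o[:510,:300]=a;o[:560,300:796]=b;cv2.imwrite("pics/c7.png",o)
E
```

```text
position: [490.2, 255.6, 101.6]
contact_force: [0.0, -0.6, -2.4]
grip_width: 12.6
position: [490.4, 255.7, 101.9]
contact_force: [0.5, 0.6, -2.1]
grip_width: 12.8
t 14.4 pos [490.4  255.69 101.89] yaw 92.56 tilt [0. 0.] F [ 0.53  0.64 -2.1 ] w 12.75 q [ 0.48  0.4   1.89  0.    0.85 -1.14]
row [0.0022, -0.0022, -0.0001, 0.0007, 0.001, -0.0016]
```

View pics/c7.png

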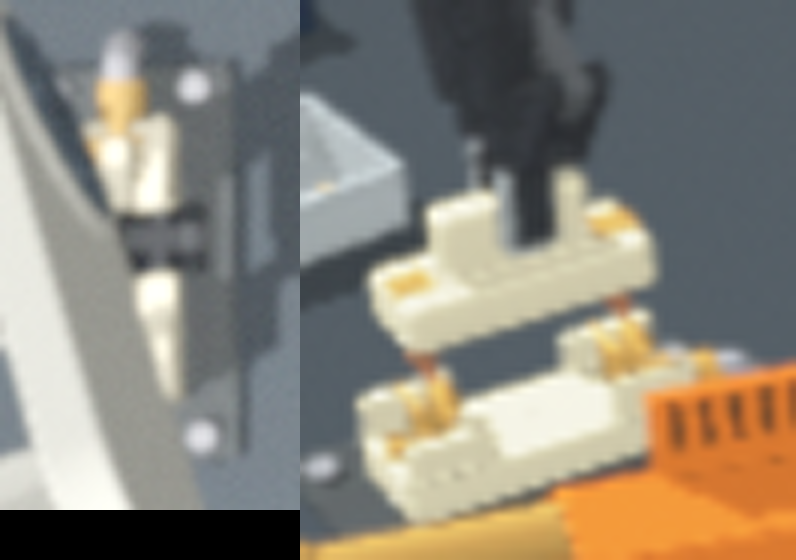

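The carrier sits just above the jaws. Blade tips are at about zoom (424,365) and (620,303), and jaw centres at about (428,400) and (621,338). I'll refine the x offset with colour centroids.

Run:
```python
from h import *
s=cv2.imread("pics/s7.png");H=cv2.cvtColor(s,cv2.COLOR_BGR2HSV)
for nm,(x,y,X,Y) in {"blade-":(277-37,196,250,203),"blade+":(264,189,272,195),"jaw-":(238,200,250,214),"jaw+":(262,193,276,206)}.items():
    print(nm);
    r=H[y:Y,x:X]; lo,hi=((0,90,80),(14,255,255)) if "bl" in nm else ((14,115,110),(24,255,255))
    m=cv2.inRange(r,np.array(lo),np.array(hi));v=np.argwhere(m)
    if len(v): print(len(v),"mean",v.mean(0)[::-1]+[x,y],"xr",v[:,1].min()+x,v[:,1].max()+x,"yr",v[:,0].min()+y,v[:,0].max()+y)
yawb=np.radians(2.5);u=np.array([np.cos(yawb),np.sin(yawb),0])
for d in(-40,40):
    print(d,"tip",proj("side",np.array([490.4-.5,255.7,59.2])+d*u),"blade mid",proj("side",np.array([489.9,255.7,66])+d*u),"jaw top",proj("side",np.array([490.9,255.7,47])+d*u),"jaw40",proj("side",np.array([490.9,255.7,40])+d*u),"pad",proj("side",np.array([489.9,255.7,95.3])+d*u))
```

```text
blade-
5 mean [243.4 200.2] xr 243 244 yr 199 201
blade+
4 mean [267.5 192.5] xr 267 268 yr 192 193
jaw-
25 mean [244.04 206.2 ] xr 239 247 yr 203 210
jaw+
36 mean [269.67 199.89] xr 266 275 yr 196 205
-40 tip [243.71 200.27] blade mid [243.51 198.35] jaw top [244.39 203.62] jaw40 [244.6  205.57] pad [242.61 189.92]
40 tip [267.86 192.74] blade mid [267.72 190.84] jaw top [268.41 196.05] jaw40 [268.55 197.99] pad [267.12 182.5 ]
```

Model and pixels agree to within 0.1 px on the relative offset: the carrier is about 1 mm low in x and about 11 mm above the jaws. I'll make the final trim and take one full check picture.

```bash
python3 -m handwheel '[[0.001,-0.001,0,0,0,0,0],[0.0025,-0.0023,0,0.0007,0,0,0],[0.0025,-0.0023,0,0.0007,0,0,0],[0.0025,-0.0023,0,0.0007,0,0,0],[0.0025,-0.0023,0,0.0007,0,0,0],[0.0025,-0.0023,0,0.0007,0,0,0],[0.0025,-0.0023,0,0.0007,0,0,0],[0.0025,-0.0023,0,0.0007,0,0,0]]' |grep -E 'pos|for|wid';python3 - <<'E'
from h import *
st()
cv2.imwrite("pics/s8.png",cams.snapshot("side"))
E
```

```text
position: [491.2, 255.7, 100.8]
contact_force: [-0.2, -0.4, -2.4]
grip_width: 12.7
t 15.17 pos [491.21 255.7  100.77] yaw 92.5 tilt [0. 0.] F [-0.18 -0.41 -2.42] w 12.65 q [ 0.48  0.41  1.89  0.    0.84 -1.14]
```

View pics/s8.png

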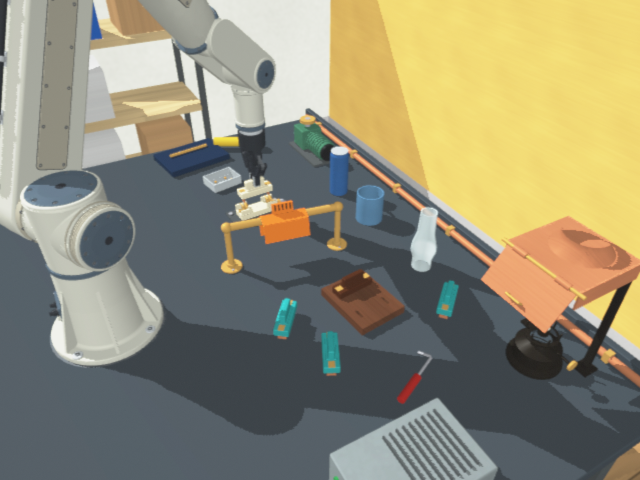

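The final picture shows the shroud astride the rail at (285,222) and the carrier held over the base at (255,188). The brown carrier is still in the rack at (350,282), and everything else is where it started. I'm handing in.

```bash
python3 -c "
from station import bot
print(bot.hand_in())"
```

```text
the job is handed in; nothing more can be done
None
```

I lifted the shroud off the base and hung it fully home astride the brass rail. I then took the ivory carrier from the rack and handed in at about 15 s, still holding it upright over the base.

**Hold pose:** At the last check the TCP was at (491.2, 255.7, 100.8), yaw 92.5° and level. That puts the blade tips about 10 mm above the jaw tips. The measured force was about 2.4 N downward, roughly the carrier's weight, so nothing was touching the base.

**Alignment:** It is good to about 1–2 mm. The base's y estimates spread over roughly 253–257 mm. The side view read about 2 mm lower in x than the top view, and I treated that as calibration bias. After a last 1 mm trim in x I checked only the pose reading and the whole-scene picture, with no new close-up measurement.

**Forces:** On seating the shroud, the downward push reached about 30 N, and I eased off before releasing it. Closing on each rib gave about 6–7 N upward, so the fingertips may have brushed lightly.

**Other objects:** By eye in the final picture, the brown carrier, chimney, can, mug, wrench, tin and turquoise look-alikes are where they started.

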